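# Try out the camera stand's ratchet

### The arm

A 6-joint arm with a two-finger parallel gripper is mounted at the origin on the work surface. World frame = base frame: x ahead of the robot, y to its left, z up, the work surface at z = 0. Lengths are in m, angles in rad, forces in N, time in s.
With the tool pointing down it reaches from about 0.25 to 0.725 m from the base axis. Payload 4 kg.
Tool frame: the origin (TCP) lies midway between the tips of the shut fingers; the grasp point (between the pads) lies 19 mm behind it; z points along the fingers, x is the direction in which the jaws open and shut, and the axes are right-handed (so a half turn about z gives the same grasp; the last joint's range is limited). The gripper opens to 85 mm and grips with 20 to 120 N. Pads are 22 mm wide; open, the fingers measure 114 mm over their backs; the gripper's body (76 mm by 85 mm) begins 54 mm behind the grasp point. The pads swing forward as they close: fully open they stand 13 mm farther back than shut.
Start: joints at [0, 0.241, 0.005, 1.335, 0, 1.571], TCP at [0.5, -0, 0.231] pointing down, gripper open.
Joint ranges: [-2.72, 2.72], [-1.05, 1.87], [-1.09, 1.28], [-1.99, 2.15], [-1.42, 1.44], [-3.14, 3.14]. Speed limits (rad/s): [2.79, 2.79, 3.14, 3.14, 3.14, 3.14].

### API

Orientations are given as a unit quaternion [x, y, z, w].
In Python, from workcell import bot, vision, ticket gives the robot as it stands.
- The arm moves only by the tool play_rows, never from a script. Its argument "deltas" is one flat list of numbers, 5 for each row, row after row: the opening, from 0 (shut) to 1 (fully open), then the shift along the tool's x, y, z in units of 60 mm (1.0 is 60 mm), then the turn about the tool's z in degrees. A call has 1 to 12 rows; each row shifts and turns the pose as measured when the row begins, along the tool's axes as they then stand; what a row does not reach is not made up. A row lasts 1/8 s, in which the tool goes at most 62.5 mm and 10.7 degrees, less where a joint would pass 70% of its speed; a pose out of reach is approached as far as the arm can. A call is refused whole if a number of a shift passes 1 or a number of a turn 10.7, either way. A call with a gripper value outside its range is refused whole. The fingers move at their own pace and stop on an object; the grip force is fixed at half the most. Time passes only in rows, so rows that do not move let the fingers close. It gives the time, the measured TCP pose, the force and the opening at its end, in the units of the state.
- bot.get_obs(): the state, without advancing time (a new reading comes with each control period).
- vision.camera(name): name is "scene" or "side" or "wrist"; returns a dict with "color" (480x640x3 uint8, blue, green, red), "intrinsics" (3x3 intrinsics, pixels), "rvec" (rotation vector, rad) and "tvec" (3), from world to camera coordinates, as OpenCV has them. Camera axes: x right, y down, z forward; pixel columns grow to the right and rows downward; lengths in m; the calibration is good to about 2 mm. A picture is of the moment at which its call begins. There is no depth.
- ticket.job_done(): hands the job in, once; it reports no verdict.
The state is a dict: "clock": time; "joint_pos": joint angles; "joint_vel": joint speeds; "tau": joint torques, N m; "eef_pos": TCP position; "tool_rot": TCP orientation; "ft_force": force on the tool from outside, world axes, zero at the start; "ft_torque": the same for the moment, N m; "grip_width": finger opening in m.
Only numpy, scipy, OpenCV 4.12 (cv2) and the standard library are available. Lean on these libraries where they do the work, as an engineer would, in place of code of your own. Each camera call takes 0.05 s, during which the arm holds its last target. There are 200 camera calls.

### The job

The inspection-camera stand with the orange knob has just had a new pawl spring, so try it out: raise its rail click by click to the top notch (the knob is there to lift it by) and let go, so that the pawl holds it there for a moment. Then press the orange lever down to lift the pawl out of the teeth, so that the camera sinks all the way to the bottom, and let go. Leave the blue stand alone.

Things in the scene. Friction and masses are not known exactly. Their poses are not given: they have to be found in the camera images.
- orange_rail (a joint): Height (m) of the orange stand's toothed rail; 0 = fully down. The pawl holds it at 0.020, 0.040 and 0.060 (top notch); stop at 0.072. Raised above 0.063 and let go, it settles on the top notch. Starts on the lowest notch. Lifting: 5 N weight, some N per click, 0.9 N per cm/s of damper. With the pawl out it sinks by itself at 4 to 5 cm/s.
- orange_knob (a point): Centre of the orange knob atop the orange stand's rail: upright cylinder, 30 mm diameter, 34 mm tall, free all round; rises with the rail (0.210 above the bench when down). A 20 mm wide arm, top 46 mm below this point, runs along -x to the black camera, an upright cylinder, diameter 36 mm, 88 mm from the knob's axis, top 25 mm below this point. z up, y towards the lever.
- orange_lever (a point): Middle of the upper face of the orange thumb pad (30 x 32 x 8 mm) ending the orange stand's pawl lever, 84 mm above the bench at rest, 105 mm from the knob's axis along +y, nothing above it. Pressing it down 15 mm (4 to 6 N) lifts the pawl clear of the teeth; stop at 26 mm; 20 mm is a good depth. Sprung: let go, it rises and the pawl catches again. z up, y away from the rail.
- blue_stand: Bystander, to be left alone: a stand of the same build, with blue knob, lever pad and camera band. Both stands are screwed to the bench. Origin: on the bench under its rail. White base from x -0.128 to 0.048, y -0.05 to 0.05; lever out to y 0.122, 84 mm high; camera out to x -0.106; knob's top at 0.227 plus its rail's height (0.040).

How it is judged:
On the way, in this order (a step that is already met when the one before it is completed fails the run):
1. the orange stand's rail hangs on its top notch, let go by the robot (value of joint orange_rail between 0.054 and 0.066 m and contact force between each of the fingers, the arm and anything else below 0.5 N), for 0.3 s.
2. the pawl lifted, the rail has sunk all the way down (value of joint orange_rail below 0.006 m), for 0.2 s.
At the end, for the whole second after the job is handed in: the orange stand's rail is fully down (within 6 mm) and at rest (value of joint orange_rail below 0.006 m and velocity of joint orange_rail between -0.02 and 0.02 m/s); the robot touches nothing.
It fails at once if the robot touched the blue stand (more than 2 N) (contact force between any of the fingers, the arm and blue_stand above 2 N).
It also fails if it takes over 43 s, if anything falls off the work surface, if the arm or the gripper's body presses on something with over 40 N, if the wrist force passes 120 N, or if a joint passes its speed limit or range.

## Working session

There is one attempt and no reset: what is moved stays moved. The work goes in short steps, Python scripts to look and compute and a tool call to move; the robot and the scene stay as the last step left them, time stands still between calls to the robot, and variables do not carry over. Pictures are saved under pics/ and viewed, about 8 in all and at most 12, crops included, and the job is handed in when it is done.

Besides the shell and the picture viewer there is one more tool, called after ">>>" in YAML: its name, and indented under it one key for each argument. play_rows: Moves the arm, as the interface text tells. Its arguments: {"type":"object","properties":{"deltas":{"type":"array"}},"required":["deltas"]}

```bash
mkdir -p pics; python3 - <<'E'
from workcell import bot, vision
import cv2,numpy as np,pickle
o=bot.get_obs();print({k:np.round(v,3) for k,v in o.items()})
d={n:vision.camera(n) for n in("scene","side")}
pickle.dump(d,open("d.pkl","wb"))
for n in d:
  c=d[n]; cv2.imwrite(f"pics/{n}1.png",c["color"]); R=cv2.Rodrigues(c["rvec"])[0]; print(n,-R.T@c["tvec"].ravel(),R[2])
E
```

```text
{'clock': np.float64(0.0), 'joint_pos': array([-0.   ,  0.241,  0.004,  1.335, -0.   ,  1.571]), 'joint_vel': array([-0.   , -0.   , -0.   , -0.001,  0.   , -0.   ]), 'tau': array([ 1.0000e-03, -3.7232e+01,  2.5241e+01,  1.7000e-02,  0.0000e+00,
        0.0000e+00]), 'eef_pos': array([ 0.499, -0.   ,  0.23 ]), 'tool_rot': array([ 1.   , -0.   , -0.001,  0.   ]), 'ft_force': array([0.235, 0.461, 0.561]), 'ft_torque': array([-0.058, -0.001, -0.016]), 'grip_width': np.float64(0.085)}
scene [ 1.04203361 -0.00402998  0.85047114] [-0.58139693  0.03057963 -0.8130452 ]
side [ 1.09733512 -0.30057912  0.80978098] [-0.62912458  0.35117276 -0.69345509]
```

View pics/scene1.png

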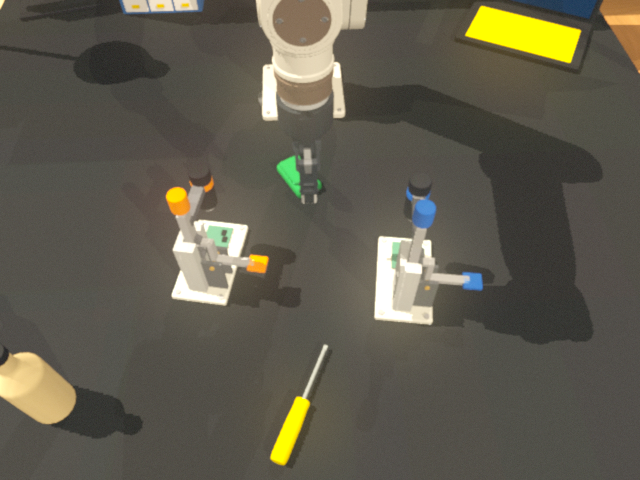

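View pics/side1.png

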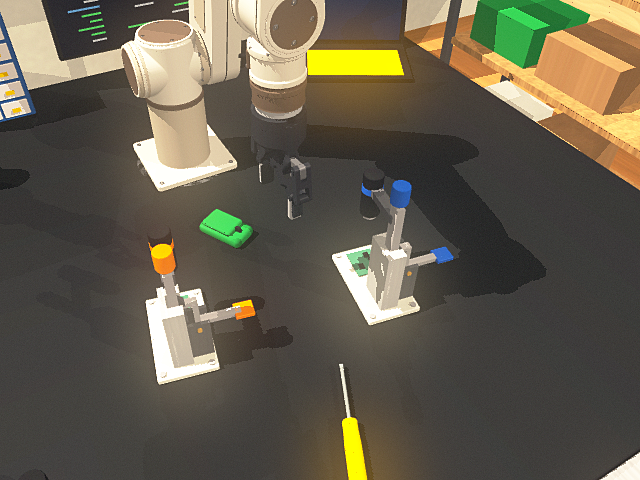

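The scene view shows the orange knob at about (178,201), the orange pad at (258,264) and the blue stand to the right at (425,213). In the side view the orange knob is at (163,259) and its pad at (243,310).

```bash
cat > h.py <<'E'
import cv2,numpy as np
from scipy.optimize import least_squares
def blobs(img,lo,hi):
    m=cv2.inRange(cv2.cvtColor(img,cv2.COLOR_BGR2HSV),lo,hi)
    n,l,s,c=cv2.connectedComponentsWithStats(m)
    return [(c[i].round(1),s[i,4]) for i in range(1,n) if s[i,4]>60]
def proj(c,p): return cv2.projectPoints(np.array(p,float).reshape(-1,3),c["rvec"],c["tvec"],c["intrinsics"],None)[0].reshape(-1,2)
def tri(cs,uv):
    f=lambda p:np.concatenate([proj(c,p)[0]-u for c,u in zip(cs,uv)])
    r=least_squares(f,[.5,0,.1]);return r.x,r.fun
E
python3 - <<'E'
from h import *;import pickle
d=pickle.load(open("d.pkl","rb"))
for n in d:
  print(n,"orange",blobs(d[n]["color"],(5,180,150),(19,255,255)));print("blue",blobs(d[n]["color"],(105,180,80),(120,255,255)))
E
```

```text
scene orange [(array([179.4, 206.5]), np.int32(247)), (array([257.2, 267.3]), np.int32(149))]
blue []
side orange [(array([164.1, 264. ]), np.int32(336)), (array([245.3, 312.1]), np.int32(178))]
blue [(array([402.5, 191.1]), np.int32(318)), (array([442.8, 253.8]), np.int32(172))]
```

```bash
python3 - <<'E'
from h import *;import pickle
d=pickle.load(open("d.pkl","rb"));cs=[d["scene"],d["side"]]
for c in cs:
  print("O",blobs(c["color"][150:350,100:300],(5,170,120),(24,255,255)));print("B",blobs(c["color"],(98,170,70),(122,255,255)))
  u=c["color"]
print(cs[0]["color"][201,178],cs[0]["color"][196,178],cs[0]["color"][213,425],cs[0]["color"][206,425])
t=[]
for i,c in enumerate(cs):
  b=sorted(blobs(c["color"][150:350,100:300],(5,170,120),(24,255,255)),key=lambda q:-q[1]);t.append(sorted([q[0]+[100,150] for q in b if q[1]>120],key=lambda q:q[0]))
print(t)
for k in(0,-1): print(tri(cs,[t[0][k],t[1][k]]))
K,L=t[0][0],t[0][-1]
def mdl(p):
  x,y,a=p;C,S=np.cos(a),np.sin(a)
  return [[x,y,.230],[x-S*.105,y+C*.105,.080]]
f=lambda p:np.concatenate([(proj(c,mdl(p))-np.array([t[i][0],t[i][-1]])).ravel() for i,c in enumerate(cs)])
r=least_squares(f,[.5,-.2,0]);print(r.x,np.degrees(r.x[2]),r.fun.round(1),mdl(r.x))
big=cv2.resize(cs[0]["color"][140:340,120:320],None,fx=3,fy=3,interpolation=cv2.INTER_CUBIC)
x,y,a=r.x;C,S=np.cos(a),np.sin(a);W=lambda q:[x+C*q[0]-S*q[1],y+S*q[0]+C*q[1],q[2]]
th=np.linspace(0,6.28,30)
P=[W(q) for z in(.213,.247) for q in [(.015*np.cos(s),.015*np.sin(s),z) for s in th]]
P+=[W((u,.105+v,z)) for u in(-.015,.015) for v in(-.016,.016) for z in(.076,.084)]
P+=[W((u,v,.0)) for u in(-.128,.048) for v in(-.05,.05)]+[W((-.088+.018*np.cos(s),.018*np.sin(s),.205)) for s in th]
for p in proj(cs[0],P): cv2.circle(big,tuple(int(v) for v in (p-[120,140])*3),2,(255,0,255),-1)
cv2.imwrite("pics/fit.png",big)
E
```

```text
O [(array([108.8,  35.7]), np.int32(62)), (array([78.7, 54.1]), np.int32(316)), (array([158., 115.]), np.int32(206))]
B []
O [(array([ 64.5, 112.4]), np.int32(386)), (array([145.7, 161.8]), np.int32(190))]
B [(array([ 10.9, 115.6]), np.int32(65)), (array([400.7, 193. ]), np.int32(445)), (array([442.2, 254.4]), np.int32(219))]
[  0 198 255] [  0 223 255] [212 145  83] [213 148  84]
[[array([178.7, 204.1]), array([258., 265.])], [array([164.5, 262.4]), array([245.7, 311.8])]]
(array([ 0.52509419, -0.19577529,  0.22610802]), array([ 0.20482998,  0.73908218, -0.38408157, -0.60090548]))
(array([ 0.5468574 , -0.09092502,  0.07852604]), array([ 0.32339762,  1.14892358, -0.65482871, -0.91084496]))
[ 0.52860091 -0.19504076 -0.18282961] -10.475365266271684 [-0.1  0.9 -0.3  1.1  0.5 -1.1 -1.  -0.9] [[np.float64(0.528600910362996), np.float64(-0.19504075946386487), 0.23], [np.float64(0.5476912492306202), np.float64(-0.09179077659742912), 0.08]]
```

View pics/fit.png

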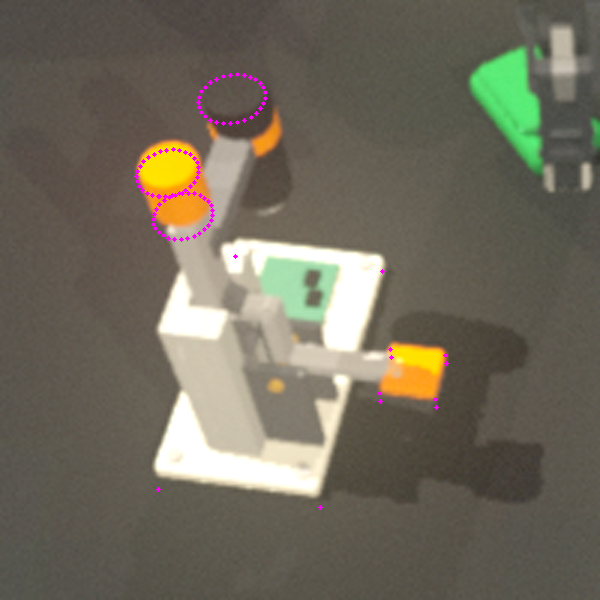

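The overlay fits to about 2 mm, with the knob at about (0.527,-0.195), yaw about -10.5° and the pad at about (0.547,-0.092). I'll go above the knob with the jaws along world x.

>>> play_rows:
  deltas: [1,0,0,-0.9,0,1,0,0,-0.4,0,1,0.15,0.8,0,0,1,0.15,0.8,0,0,1,0.15,0.8,0,0,1,0,0.8,0,0,1,0,0,0,0]

```text
clock: 0.98
eef_pos: [0.5253, -0.1963, 0.3051]
tool_rot: [1.0, 0.002, -0.006, -0.001]
ft_force: [1.2, 0.6, -0.1]
grip_width: 0.085
```

```bash
python3 - <<'E'
from h import *
from workcell import bot,vision
c=vision.camera("wrist");cv2.imwrite("pics/w1.png",c["color"]);o=bot.get_obs();print(o["eef_pos"],o["tool_rot"])
print(proj(c,[[.527,-.195,.247],[.547,-.0915,.084]]))
print(blobs(c["color"],(5,150,100),(26,255,255)))
E
```

```text
[ 0.5253166  -0.19472301  0.30516939] [ 0.99997446  0.00298228 -0.00641539 -0.00101776]
[[323.06348435 258.75514479]
 [344.94421872 103.24415256]]
[(array([570.7,  62.1]), np.int32(440)), (array([346.2, 102.7]), np.int32(725)), (array([215.7, 190.7]), np.int32(228)), (array([316., 246.]), np.int32(721))]
```

View pics/w1.png

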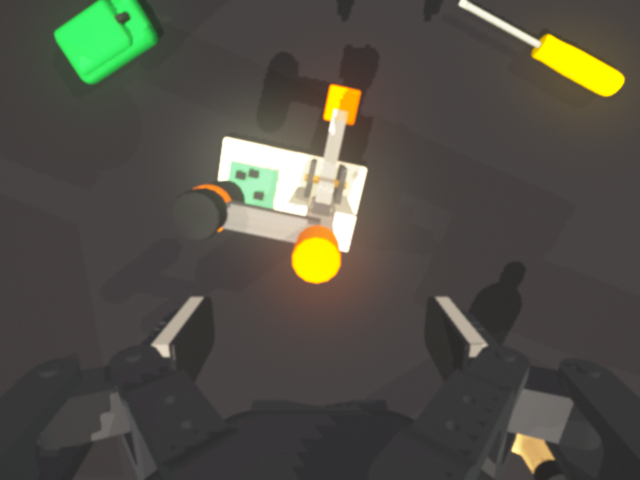

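The wrist view shows the knob's top centre at (316,259) and the pad at (343,104). That puts the knob 2–4 mm lower in x than fitted, so I'll shift slightly and descend.

>>> play_rows:
  deltas: [1,-0.03,0,0.5,0,1,0,0,0.5,0,1,0,0,0.4,0,1,0,0,0.2,0,1,0,0,0,0]

```text
clock: 1.65
eef_pos: [0.5223, -0.1891, 0.2067]
tool_rot: [1.0, 0.006, -0.007, -0.002]
ft_force: [-0.3, -0.3, 1.0]
grip_width: 0.0852
```

>>> play_rows:
  deltas: [1,0.02,0.1,0,0,1,0,0,0,0]

```text
clock: 1.9
eef_pos: [0.5249, -0.1953, 0.2088]
tool_rot: [1.0, 0.006, -0.005, -0.001]
ft_force: [-0.0, -0.6, -0.1]
grip_width: 0.0855
```

```bash
python3 - <<'E'
from workcell import bot,vision
import cv2,numpy as np
a=cv2.resize(vision.camera("side")["color"][180:340,90:250],(480,480));b=vision.camera("wrist")["color"][:,80:560];o=bot.get_obs();print(o["eef_pos"],o["tool_rot"])
cv2.imwrite("pics/m2.png",cv2.resize(np.hstack([a,b]),(800,400)))
E
```

```text
[ 0.52471101 -0.1950938   0.2087144 ] [ 0.99996573  0.00649796 -0.00490823 -0.00149132]
```

View pics/m2.png

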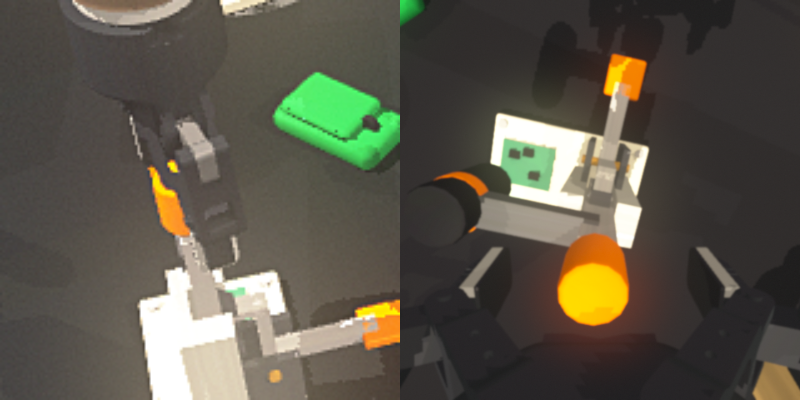

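```bash
python3 - <<'E'
from h import *
from workcell import bot,vision
c=vision.camera("wrist");o=bot.get_obs();print(o["eef_pos"])
R=cv2.Rodrigues(c["rvec"])[0];C=-R.T@c["tvec"].ravel()
m=cv2.inRange(cv2.cvtColor(c["color"],cv2.COLOR_BGR2HSV),(21,150,150),(34,255,255))[250:430,220:400]
n,l,s,ce=cv2.connectedComponentsWithStats(m);i=1+np.argmax(s[1:,4]);uv=ce[i]+[220,250];print(s[i],uv)
for z in(.244,.247,.250):
  r=R.T@np.linalg.inv(c["intrinsics"])@[*uv,1];print(z,C+r*(z-C[2])/r[2])
E
```

```text
[ 0.5245565  -0.19501032  0.2084974 ]
[  52   67   81   72 4529] [311.62751159 352.86487083]
0.244 [ 0.52260598 -0.19727752  0.244     ]
0.247 [ 0.52268184 -0.1953313   0.247     ]
0.25 [ 0.52275771 -0.19338509  0.25      ]
```

Knob is at (0.5227,-0.1953), so I'll nudge 2 mm in x and close.

>>> play_rows:
  deltas: [0.6,-0.03,0,0,0,0.3,0,0,0,0,0,0,0,0,0,0,0,0,0,0,0,0,0,0,0,0,0,0,0,0]

```text
clock: 2.8
eef_pos: [0.5224, -0.1952, 0.2092]
tool_rot: [1.0, 0.006, -0.005, -0.001]
ft_force: [-0.8, -0.0, 0.2]
grip_width: 0.0287
```

>>> play_rows:
  deltas: [0,0,0,-0.06,0,0,0,0,-0.06,0,0,0,0,-0.06,0,0,0,0,-0.06,0,0,0,0,-0.06,0,0,0,0,-0.06,0]

```text
clock: 3.55
eef_pos: [0.5221, -0.1951, 0.224]
tool_rot: [1.0, 0.006, -0.009, -0.003]
ft_force: [3.9, -2.7, -21.5]
grip_width: 0.0286
```

>>> play_rows:
  deltas: [0,0,0,-0.08,0,0,0,0,-0.08,0,0,0,0,-0.08,0,0,0,0,-0.08,0,0,0,0,-0.08,0,0,0,0,-0.08,0]

```text
clock: 4.3
eef_pos: [0.5222, -0.1951, 0.2557]
tool_rot: [1.0, 0.006, -0.009, -0.003]
ft_force: [-0.1, -0.0, -9.3]
grip_width: 0.0287
```

>>> play_rows:
  deltas: [0,0,0,-0.03,0,0,0,0,0,0,0,0,0,0,0]

```text
clock: 4.68
eef_pos: [0.5223, -0.1952, 0.2614]
tool_rot: [1.0, 0.006, -0.007, -0.002]
ft_force: [-1.2, -0.4, -5.8]
grip_width: 0.0289
```

```bash
python3 - <<'E'
from h import *
from workcell import bot,vision
o=bot.get_obs();print(o["eef_pos"],o["ft_force"])
c=vision.camera("side");s=vision.camera("scene");
print("0.067 camera-top proj",proj(s,[[.5227-.0865,-.195+.016,.21-.025+h] for h in(.06,.067)]))
a=s["color"][120:320,120:280];b=c["color"][200:400,90:250]
cv2.imwrite("pics/m3.png",cv2.resize(np.hstack([a,b]),(800,500),interpolation=cv2.INTER_CUBIC))
E
```

```text
[ 0.52229858 -0.19518392  0.26143407] [-1.15730349 -0.38667342 -5.77682832]
0.067 camera-top proj [[192.74027479 153.02925648]
 [191.8354297  149.86157713]]
```

View pics/m3.png

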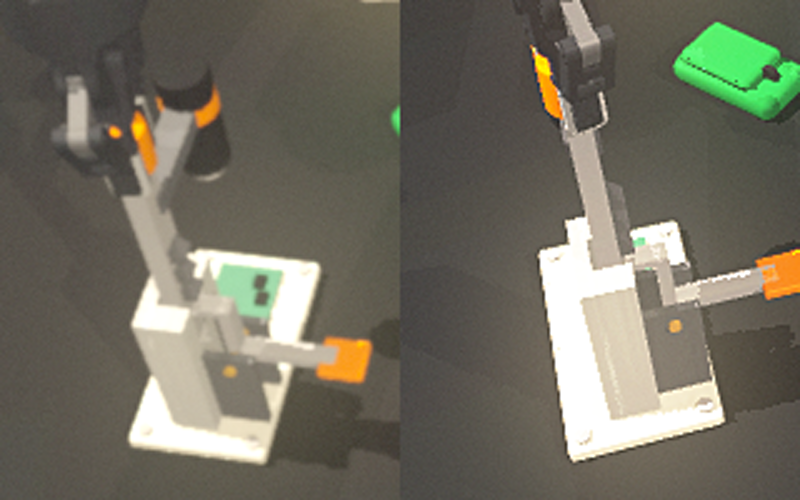

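The rail is raised: the lift was about 52 mm, the hand carries 5.8 N (the rail's weight), and the knob still sits in the pads. Release it.

>>> play_rows:
  deltas: [1,0,0,0,0,1,0,0,0,0,1,0,0,0,0,1,0,0,0,0,1,0,0,0,0,1,0,0,0,0,1,0,0,0,0,1,0,0,0,0]

```text
clock: 5.78
eef_pos: [0.523, -0.1952, 0.2639]
tool_rot: [1.0, 0.006, -0.005, -0.002]
ft_force: [0.9, 0.5, 1.0]
grip_width: 0.0853
```

```bash
python3 - <<'E'
from h import *
from workcell import bot,vision
o=bot.get_obs();print(o["eef_pos"],o["ft_force"],o["grip_width"])
c=vision.camera("wrist")
m=cv2.inRange(cv2.cvtColor(c["color"],cv2.COLOR_BGR2HSV),(21,150,150),(34,255,255))[200:430,220:420]
n,l,s,ce=cv2.connectedComponentsWithStats(m);i=1+np.argmax(s[1:,4]);print(s[i],ce[i]+[220,200])
print(proj(c,[[.5227,-.1953,.227+h] for h in(.0,.02,.04,.06,.07)]))
E
```

```text
[ 0.52299741 -0.19524257  0.26394047] [0.86376659 0.47131052 0.98892308] 0.08529569538607576
[  62   97   72   66 3696] [317.38933983 330.058171  ]
[[319.05898251 273.57174861]
 [318.62759046 288.08930799]
 [318.08809713 306.24478027]
 [317.39404903 329.60145678]
 [316.96671091 343.98258968]]
```

The wrist view puts the rail at 0.060, the top notch, with the hand free. Now retract upward, shut the gripper and go over the pad.

>>> play_rows:
  deltas: [1,0,0,0,0,1,0,0,0,0,1,0,0,-0.4,0,1,0,0,-0.5,0,1,0,0,-0.4,0,0,0,0,0,0,0,0.11,-0.6,0,0,0,0.12,-0.6,0,0,0,0.12,-0.5,0,0,0,0,0,0,0,0,0,0,0,0]

```text
clock: 7.2
eef_pos: [0.5422, -0.0913, 0.3368]
tool_rot: [1.0, 0.005, -0.01, -0.002]
ft_force: [-0.1, -0.2, 0.4]
grip_width: 0.0001
```

```bash
python3 - <<'E'
from h import *
from workcell import bot,vision
o=bot.get_obs();print(o["eef_pos"],o["tool_rot"])
c=vision.camera("wrist");cv2.imwrite("pics/w4.png",c["color"])
R=cv2.Rodrigues(c["rvec"])[0];C=-R.T@c["tvec"].ravel()
for b in blobs(c["color"],(5,150,100),(28,255,255)):
  if b[1]<150: continue
  r=R.T@np.linalg.inv(c["intrinsics"])@[*b[0],1];print(b,C+r*(.082-C[2])/r[2],C+r*(.287-C[2])/r[2])
print(proj(c,[[.543,-.092,.084]]))
E
```

```text
[ 0.54224437 -0.09129155  0.33680228] [ 0.99993194  0.00533318 -0.0100714  -0.00249808]
(array([529.8, 161. ]), np.int32(486)) [ 0.76534836 -0.03897951  0.082     ] [ 0.65180365 -0.03094849  0.287     ]
(array([326.1, 206.8]), np.int32(732)) [ 0.54517708 -0.09230764  0.082     ] [ 0.54483271 -0.05685814  0.287     ]
(array([197.8, 318.8]), np.int32(443)) [ 0.38706847 -0.23601464  0.082     ] [ 0.46801513 -0.12667865  0.287     ]
(array([631.8, 408.1]), np.int32(1102)) [ 0.9500478  -0.35314518  0.082     ] [ 0.74154047 -0.18358691  0.287     ]
[[324.17548337 206.80647436]]
```

View pics/w4.png

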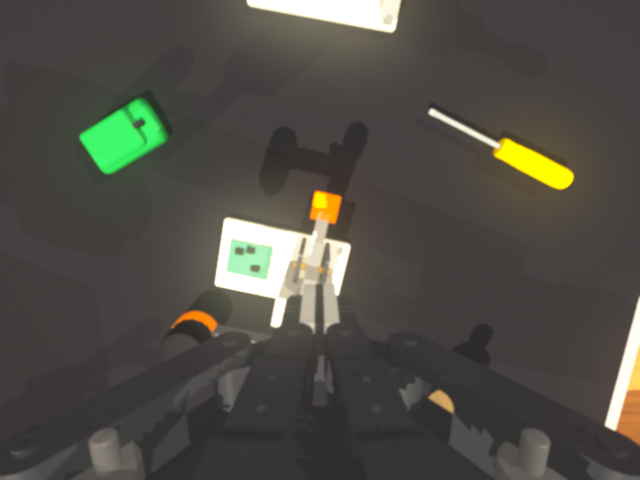

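The pad is at pixel (326,207), i.e. about (0.545,-0.092). Descend in stages.

>>> play_rows:
  deltas: [0,0.05,0,0.6,0,0,0,0,0.7,0,0,0,0,0.7,0,0,0,0,0.7,0,0,0,0,0.6,0,0,0,0,0.3,0,0,0,0,0,0]

```text
clock: 8.12
eef_pos: [0.5394, -0.0986, 0.1134]
tool_rot: [1.0, -0.001, -0.009, -0.002]
ft_force: [-0.5, 1.0, 0.3]
grip_width: -0.0001
```

>>> play_rows:
  deltas: [0,0.09,-0.11,0,0,0,0,0,0.25,0,0,0,0,0,0]

```text
clock: 8.5
eef_pos: [0.5466, -0.0928, 0.0998]
tool_rot: [1.0, -0.002, -0.007, -0.001]
ft_force: [0.0, 0.2, -0.6]
grip_width: 0.0
```

```bash
python3 - <<'E'
from h import *
from workcell import bot,vision
o=bot.get_obs();print(o["eef_pos"],o["ft_force"])
s=vision.camera("scene");c=vision.camera("side")
a=s["color"][140:340,140:300];b=c["color"][180:380,120:280]
cv2.imwrite("pics/m5.png",cv2.resize(np.hstack([a,b]),(800,500),interpolation=cv2.INTER_CUBIC))
E
```

```text
[ 0.54663887 -0.09277719  0.09979286] [ 0.01944049  0.20096642 -0.59705312]
```

View pics/m5.png

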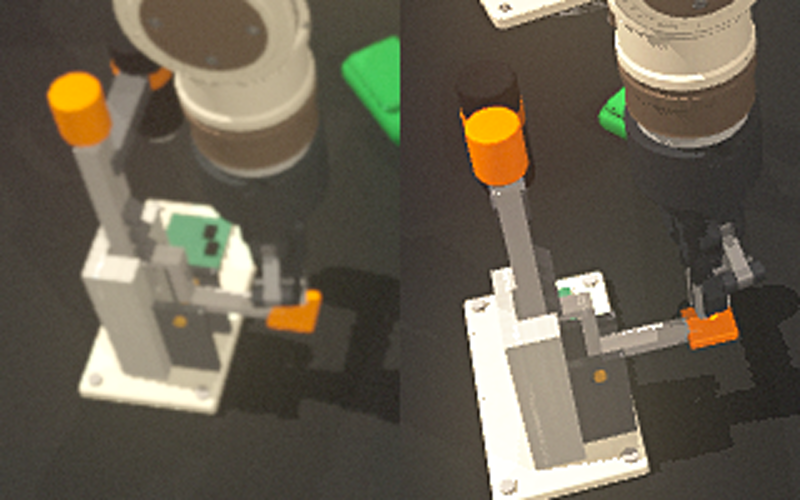

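The rail still hangs up, and the fingertips are about 16 mm above the orange pad in both views. Press.

>>> play_rows:
  deltas: [0,0,-0.04,0.25,0,0,0,0,0.15,0,0,0,0,0.15,0,0,0,0,0.1,0,0,0,0,0,0]

```text
clock: 9.22
eef_pos: [0.5485, -0.091, 0.0622]
tool_rot: [1.0, -0.002, -0.004, -0.0]
ft_force: [0.1, -0.4, 5.7]
grip_width: -0.0001
```

Depth is about 22 mm at 5.7 N. Hold while the rail sinks.

>>> play_rows:
  deltas: [0,0,0,0,0,0,0,0,0,0,0,0,0,0,0,0,0,0,0,0,0,0,0,0,0,0,0,0,0,0,0,0,0,0,0,0,0,0,0,0,0,0,0,0,0,0,0,0,0,0,0,0,0,0,0]

```text
clock: 10.6
eef_pos: [0.5486, -0.0907, 0.0632]
tool_rot: [1.0, -0.002, -0.004, -0.0]
ft_force: [-1.2, -0.0, 5.5]
grip_width: -0.0003
```

>>> play_rows:
  deltas: [0,0,0,0,0,0,0,0,0,0,0,0,0,0,0,0,0,0,0,0,0,0,0,0,0,0,0,0,0,0]

```text
clock: 11.35
eef_pos: [0.5486, -0.0908, 0.0633]
tool_rot: [1.0, -0.002, -0.004, -0.0]
ft_force: [-1.1, -1.0, 6.0]
grip_width: 0.0003
```

```bash
python3 - <<'E'
from h import *
from workcell import bot,vision
o=bot.get_obs();print(o["eef_pos"],o["ft_force"])
s=vision.camera("scene");c=vision.camera("side")
for q in(s,c):
  print(blobs(q["color"][100:350,100:300],(5,170,120),(24,255,255)),[(proj(q,[[.5245,-.1955,.21+h]])-[100,100]).round(1).tolist() for h in(0,.02,.06)])
a=s["color"][140:340,140:300];b=c["color"][180:380,120:280]
cv2.imwrite("pics/m6.png",cv2.resize(np.hstack([a,b]),(800,500),interpolation=cv2.INTER_CUBIC))
E
```

```text
[ 0.54863284 -0.09076592  0.06325031] [-1.10924381 -1.00527518  5.96426079]
[(array([ 80.4, 108.7]), np.int32(503))] [[[81.5, 111.1]], [[78.6, 102.9]], [[72.3, 85.3]]]
[(array([ 64.8, 167.3]), np.int32(607)), (array([143.8, 222.8]), np.int32(107))] [[[65.9, 169.3]], [[63.7, 159.5]], [[59.1, 139.0]]]
```

View pics/m6.png

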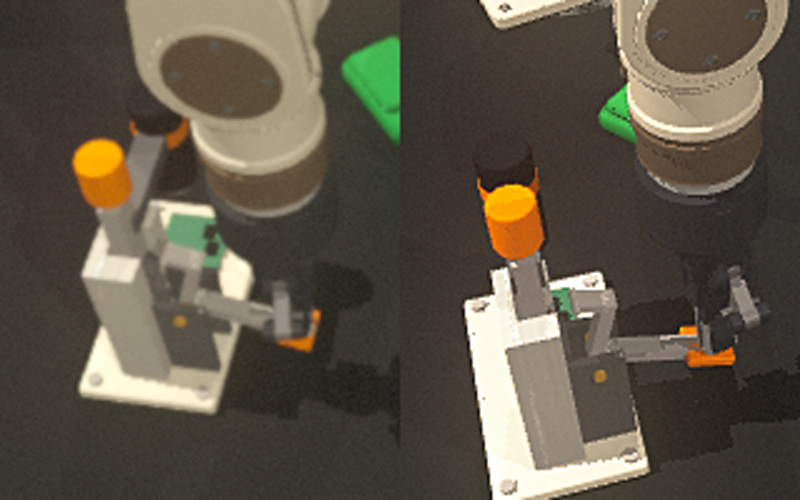

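Against the top-notch picture the knob fell about 26 px in the scene view and 30 px in the side view. A full 60 mm drop predicts 25.8 and 30.3, so the rail is down. Release and retreat.

>>> play_rows:
  deltas: [0,0,0,-0.2,0,0,0,0,-0.2,0,0,0,0,-0.4,0,0,0,0,-0.7,0,0,0,0,-0.7,0,0,0,0,-0.7,0,0,0,0,-0.7,0,0,0,0,0,0,0,0,0,0,0]

```text
clock: 12.58
eef_pos: [0.548, -0.0913, 0.2865]
tool_rot: [1.0, -0.002, -0.006, 0.0]
ft_force: [0.5, 0.7, 0.4]
grip_width: -0.0001
```

```bash
python3 - <<'E'
from h import *
from workcell import bot,vision,ticket
s=vision.camera("scene");c=vision.camera("side")
for q in(s,c): print(blobs(q["color"][100:350,100:300],(5,170,120),(24,255,255)))
o=bot.get_obs();print(o["eef_pos"],o["ft_force"],o["clock"])
cv2.imwrite("pics/m7.png",np.hstack([s["color"][100:400,100:500],c["color"][100:400,100:500]]))
E
```

```text
[(array([ 81.5, 112. ]), np.int32(311)), (array([157.6, 165.1]), np.int32(166))]
[(array([ 66.8, 171.9]), np.int32(365)), (array([143.3, 212.4]), np.int32(153))]
[ 0.54797237 -0.091241    0.28621581] [-1.01540998 -0.56644156 -0.59743115] 12.675
```

View pics/m7.png

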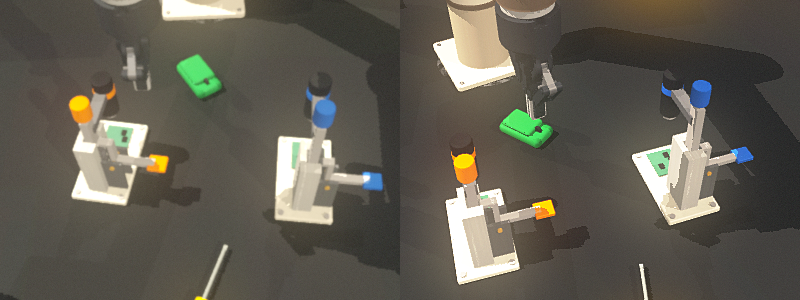

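Compared with the first picture in the same light, the knob is 9.5 px lower in the side view. A drop from notch 0.020 to 0 predicts 9.8 px. The pad has sprung back, the hand is clear and the blue stand is untouched.

```bash
python3 -c "
from workcell import ticket;print(ticket.job_done())"
```

```text
the job is handed in; nothing more can be done
None
```

The pawl held the orange rail on its top notch. Pressing the lever then let the rail sink to the bottom, and I handed the job in at about 12.7 s of the 43 s allowed.

- **Lift:** I gripped the orange knob and raised the rail about 52 mm, to roughly 0.072 m. I then opened the gripper and left it hanging for about a second. The wrist camera showed the knob within 1 px of where the 0.060 notch should put it.
- **Press:** I pushed the lever pad down about 21 mm at 5.5–6 N and held it for over 2 s. I then let go, and the pad sprang back up.
- **Final checks:**
  - **Rail:** it is down. The knob dropped about 30 px in the side view from the top notch (30.3 predicted). From its starting height it dropped 9.5 px (9.8 predicted).
  - **Robot:** it is clear at z = 0.286 m, and the measured force is within its noise of about 1 N.
  - **Blue stand:** I never went near it.
- **Disagreement:** one absolute height reading, taken while pressing, put the rail at 4–6 mm instead of 0. I put that down to a lighting bias in the colour detection, because both before-and-after comparisons agree with fully down.

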